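# Screw the cap onto the clamped jar

## Task

Put the blue screw cap on the white jar that is clamped in the stand: set it over the neck and, unless it falls straight into the thread starts, turn it backward (anticlockwise from above) under light pressure until it drops in; then screw it clockwise until it is fully home, and let go. Be gentle: never force the cap against the jar, and leave the things round about where they stand.

Things in the scene. Friction and masses are not known exactly. Their poses are not given: they have to be found in the camera images.
- cap: Blue ribbed screw cap, 62 mm across, 34 mm high, inner radius 27 mm, 50 to 85 g, rigid; it stands on the bench, opening down, right of a water bath 215 mm high. Origin: centre of its lower rim, z up. Inside, four pins 4 mm thick, 90 degrees apart (along its x and y axes), reach inward to 22 mm from its axis, centres 7 mm above the lower rim.
- jar: White jar, 69 mm across, clamped in a round steel stand 104 mm across; fixed, it gives way in no direction. Origin: centre of the stand's underside on the bench, z up. Its shoulder ends 85 mm above the bench; on it the neck, 41 mm across, 51 mm over its threads, tapering at the top to 31 mm at 119 mm above the bench.
- neck (a point): Point on the neck axis, 91.3 mm above the bench, z up: the cap's origin lies here when fully home. Cap origin above it: 12.2 mm with the pins sliding on top of the threads (16.2 mm with the pins on the teeth), 3.7 mm just after dropping into the gaps, then falling evenly to 0 as the cap turns about 70 to 80 degrees clockwise to a hard stop. Play of the cap: 1.5 mm sideways, 1.8 mm up and down in the thread.
- thread_top (a point): Point on the neck axis level with the top of the threads, 108.5 mm above the bench. Four starts, 90 degrees apart, at an angle that differs each time and is not told. Seen clockwise, each quarter has a gap (20 degrees; a pin takes 10), thread (70 degrees), whose last 7 degrees carry a tooth 4 mm high: clockwise on top, pins jam on the teeth; anticlockwise they reach a gap within 80 degrees, and its end is a hard stop.
- specimen_cup: White specimen cup with a yellow lid, 62 mm across, 68 mm high, loose; origin at the centre of its underside. A bystander.
- beaker: Clear beaker, 56 mm across, 70 mm high, loose; origin at the centre of its underside. A bystander.
- petri_dish: Closed petri dish, 92 mm across, 15 mm high, loose; origin at the centre of its underside. A bystander.
- small_bottle: Small amber bottle with a red cap, 44 mm across, 89 mm high, loose; origin at the centre of its underside. A bystander.
Mind the look-alikes: they are no part of the job. Of the things like the cap, leave any that is turquoise; of the rest the smaller one is meant.

How it is judged (in metres and radians):
On the way, in this order (a step that is already met when the one before it is completed fails the run):
1. the cap is brought upright over the jar's neck (horizontal distance between cap and neck below 0.008 m and z of cap in the frame of neck between 0.008 and 0.06 m and angle between cap's own z axis and vertical below 0.3 rad), for 0.1 s.
2. the cap has dropped into the thread starts, level on the neck (horizontal distance between cap and neck below 0.003 m and z of cap in the frame of neck below 0.006 m and angle between cap's own z axis and vertical below 0.1 rad), for 0.1 s.
At the end, for the whole second after the job is handed in: The cap is screwed fully home: its origin within 1 mm above the home point on the neck (not more than 1.5 mm below it), within 3 mm of the neck axis, within 0.07 rad of upright, at rest (z of cap in the frame of neck between -0.0015 and 0.001 m and horizontal distance between cap and neck below 0.003 m and angle between cap's own z axis and vertical below 0.07 rad and linear speed of cap below 0.01 m/s); the robot touches nothing.
It fails at once if the cap is forced against the jar or its threads (more than 30 N) (contact force between cap and jar above 30 N).
It fails at once if a bystander (specimen cup, beaker, petri dish, small bottle) is moved by more than 15 mm (distance of any of specimen_cup, beaker, petri_dish, small_bottle from where it was at the start of the episode above 0.015 m).
It also fails if it takes over 64 s, if anything falls off the work surface, if the arm or the gripper's body presses on something with over 40 N, if the wrist force passes 120 N, or if a joint passes its speed limit or range.

## Robot

A 6-joint arm with a two-finger parallel gripper is mounted at the origin on a cart in front of the work surface, level with it; the furniture and walls round the work are solid. World frame = base frame: x ahead of the robot, y to its left, z up, the work surface at z = 0. Lengths are in mm, angles in rad, forces in N, time in s.
With the tool pointing down it reaches from about 300 to 775 mm from the base axis. Payload 14.6 kg.
Tool frame: the origin (TCP) lies at the very end of the fingers, on their centre line; the grasp point (between the pads) lies 19 mm behind it; x points along the fingers, z is the direction in which the jaws open and shut, and the axes are right-handed (so a half turn about x gives the same grasp; the last joint's range is limited). The gripper opens to 94 mm and grips with 3 to 60 N. Pads are 16 mm wide; open, the fingers measure 119 mm over their backs; the gripper's body (75 mm by 177 mm) begins 78 mm behind the grasp point.
Start: joints at [-1.283, 0.3, 1.521, -0, 1.321, -0.067], TCP at [191.064, -515.736, 205.446] pointing down, gripper open.
Joint ranges: [-3.03, 3.03], [-0.79, 2.21], [0.23, 2.52], [-1.04, 4.18], [0, 3.07], [-2.55, 2.55]. Speed limits (rad/s): [2.22, 2.22, 2.57, 3.14, 3.14, 3.14].

## Interface

Orientations are given as a rotation vector (axis times angle).
In Python, from bench import observe, viewer, order gives the robot as it stands. The module is installed in compiled form; this text tells all that it offers.
- The arm moves only by the tool carry_out, never from a script. Its arguments are lists of equal length, an entry for each row: "hand": the closure in counts, from 0 (fully open) to 255 (shut); "dp": the shift along the world's x, y, z in m, a list of three; "twist": the turn about the world's z in degrees. In form: {"hand": [hand, ...], "dp": [[tx, ty, tz], ...], "twist": [twist, ...]}. A call has 1 to 20 rows; each row is the pose to reach, as a shift and turn from the pose commanded when the call began; what a row does not reach only later rows make up. A row lasts 1/12 s, in which the tool goes at most 41.7 mm and 7.16 degrees, less where a joint would pass 70% of its speed; a pose out of reach is approached as far as the arm can. A call with a gripper value outside its range is refused whole. The fingers move at their own pace and stop on an object; "grip_force" is the grip in N (left out, the last holds). Time passes only in rows, so rows that repeat a pose let the fingers close. It gives the time, the measured TCP pose, the force and the opening at its end, in the units of the state.
- observe(): the state, without advancing time (a new reading comes with each control period).
- viewer.capture(name): name is "scene" or "top"; returns the picture (420x560x3 uint8, red, green, blue); there is no depth.
- viewer.camera_info(name): a dict with "camera_matrix" (3x3 intrinsics, pixels), "view" (4x4, takes a point from world to camera coordinates). Camera axes: x right, y down, z forward; pixel columns grow to the right and rows downward; lengths in mm; the calibration is good to about 2 mm. A picture is of the moment at which its call begins. camera_info takes no time and is no camera call.
- order.sign_off(): hands the job in, once; it reports no verdict.
The state is a dict: "time": time; "joints": joint angles; "joint_vel": joint speeds; "joint_torque": joint torques, N m; "tcp_pos": TCP position; "tool_rot": TCP orientation; "ft_force": force on the tool from outside, world axes, zero at the start; "torque": the same for the moment, N m; "finger_gap": finger opening in mm.
Only numpy, scipy, OpenCV 4.12 (cv2) and the standard library are available. Lean on these libraries where they do the work, as an engineer would, in place of code of your own. Each camera call takes 0.05 s, during which the arm holds its last target.

## Working session

There is one attempt and no reset: what is moved stays moved. The work goes in short steps, Python scripts to look and compute and a tool call to move; the robot and the scene stay as the last step left them, time stands still between calls to the robot, and variables do not carry over. Pictures are saved under pics/ and viewed, and the job is handed in when it is done.

Besides the shell and the picture viewer there is one more tool, called after "Call:" as name(argument=value, ...), one argument or row to a line, values as JSON. carry_out: Moves the arm, as the interface text tells. Its arguments: {"type":"object","properties":{"hand":{"type":"array","items":{"type":"number"}},"dp":{"type":"array","items":{"type":"array","items":{"type":"number"}}},"twist":{"type":"array","items":{"type":"number"}},"grip_force":{"type":"number"}},"required":["hand","dp","twist"]}

```bash
mkdir -p pics; python3 - <<'E'
from bench import observe, viewer
import cv2
s=observe();print(s)
for n in("scene","top"):
    im=viewer.capture(n);cv2.imwrite(f"pics/{n}0.png",im[:,:,::-1])
    c=viewer.camera_info(n);print(n,c)
E
```

```text
{'time': 0.0, 'joints': array([-1.28261894e+00,  3.00512111e-01,  1.52160111e+00, -1.42509569e-05,
        1.32066940e+00, -6.66285829e-02]), 'joint_vel': array([-0.00085964, -0.00089524, -0.00026878, -0.00082543, -0.00038966,
       -0.00057934]), 'joint_torque': array([-3.50851406e-04, -5.31807554e+01, -3.52737880e+01,  7.08269281e-02,
        2.43939960e-02, -8.35335845e-05]), 'tcp_pos': array([ 190.97836286, -515.49651609,  204.85535548]), 'tool_rot': array([ 0.94471748,  1.35738232, -0.94350684]), 'ft_force': array([-0.06540407, -0.68851619, -0.04778605]), 'torque': array([-0.03585835, -0.00560332,  0.01237441]), 'finger_gap': 93.88281951299854}
scene {'camera_matrix': array([[439.62606575,   0.        , 284.19612766],
       [  0.        , 439.62606575, 201.44078742],
       [  0.        ,   0.        ,   1.        ]]), 'view': array([[ 9.97384594e-01,  7.22204739e-02,  2.85907734e-03,
        -5.44094512e+02],
       [ 6.14383198e-02, -8.26316859e-01, -5.59844426e-01,
        -8.16630286e+01],
       [-3.80697259e-02,  5.58555862e-01, -8.28592810e-01,
         1.05692129e+03],
       [ 0.00000000e+00,  0.00000000e+00,  0.00000000e+00,
         1.00000000e+00]])}
top {'camera_matrix': array([[386.79930171,   0.        , 280.21345111],
       [  0.        , 386.79930171, 213.15873897],
       [  0.        ,   0.        ,   1.        ]]), 'view': array([[ 2.34861178e-02, -9.99713459e-01,  4.62630152e-03,
        -1.56548528e+02],
       [-9.96151426e-01, -2.37928119e-02, -8.43577972e-02,
         5.56004129e+02],
       [ 8.44436980e-02, -2.62725970e-03, -9.96424789e-01,
         1.00831441e+03],
       [ 0.00000000e+00,  0.00000000e+00,  0.00000000e+00,
         1.00000000e+00]])}
```

View pics/scene0.png

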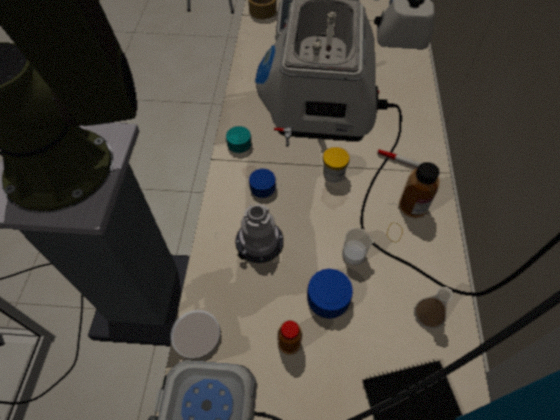

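View pics/top0.png

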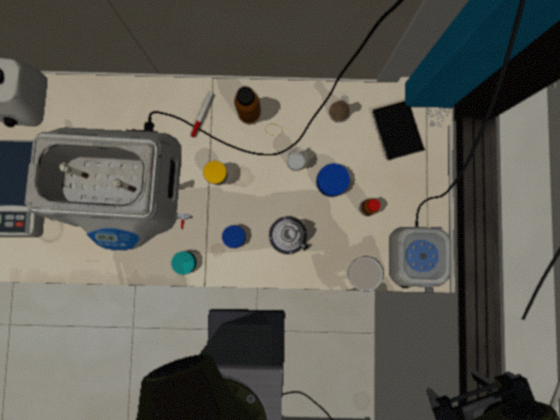

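```bash
cat > h.py <<'E'
import numpy as np, cv2
from bench import observe, viewer
def ray(n,uv,z):
    c=viewer.camera_info(n);K=c["camera_matrix"];V=c["view"];R=V[:3,:3];t=V[:3,3]
    C=-R.T@t; d=R.T@np.linalg.inv(K)@np.array([uv[0],uv[1],1.]); return C+d*(z-C[2])/d[2]
def proj(n,p):
    c=viewer.camera_info(n);K=c["camera_matrix"];V=c["view"]
    q=K@(V[:3,:3]@np.asarray(p,float)+V[:3,3]);return q[:2]/q[2]
def crop(n,im,u,v,r,name,k=8):
    a=im[max(0,v-r):v+r,max(0,u-r):u+r];a=cv2.convertScaleAbs(a,alpha=1.6,beta=10)
    cv2.imwrite(f"pics/{name}.png",cv2.resize(a[:,:,::-1],None,fx=k,fy=k,interpolation=cv2.INTER_CUBIC))
E
python3 - <<'E'
from h import *
ims={n:cv2.imread(f"pics/{n}0.png")[:,:,::-1] for n in("scene","top")}
for n,im in ims.items():
    hsv=cv2.cvtColor(np.ascontiguousarray(im),cv2.COLOR_RGB2HSV)
    V=viewer.camera_info(n)["view"];print(n,"cam",-V[:3,:3].T@V[:3,3])
    for nm,lo,hi in(("blue",(105,130,40),(130,255,255)),("turq",(78,100,40),(100,255,255)),("yel",(18,140,80),(32,255,255)),("red",(0,170,80),(8,255,255))):
        m=cv2.inRange(hsv,lo,hi);N,L,S,Ce=cv2.connectedComponentsWithStats(m)
        for i in range(1,N):
            if S[i,4]>60: print(nm,S[i],Ce[i].round(1),"z17:",ray(n,Ce[i],17).round(1),"z34",ray(n,Ce[i],34).round(1))
a=[];
for n,(u,v),(u2,v2) in(("top",(234,236),(290,235)),("scene",(262,183),(259,232))):
    crop(n,ims[n],u,v,25,f"cap_{n}");crop(n,ims[n],u2,v2,35,f"jar_{n}")
I=[cv2.resize(cv2.imread(f"pics/{k}.png"),(390,300) if 0 else (295,295)) for k in("cap_top","cap_scene","jar_top","jar_scene")]
cv2.imwrite("pics/crops.png",np.vstack([np.hstack(I[:2]),np.hstack(I[2:])]))
E
```

```text
scene cam [ 587.92542747 -618.53435749  831.5944003 ]
blue [256  47  19  36 190] [264.3  69.1] z17: [462.5 373.6  17. ] z34 [465.1 352.9  34. ]
blue [250 169  25  22 434] [261.9 179.5] z17: [494.5 -12.3  17. ] z34 [496.5 -24.9  34. ]
blue [ 308  269   44   43 1472] [329.6 290.1] z17: [ 654.8 -272.9   17. ] z34 [ 653.4 -280.1   34. ]
blue [200 386  17  16  71] [208.9 392.7] z17: [ 449.6 -476.8   17. ] z34 [ 452.5 -479.8   34. ]
blue [184 397  21  23 118] [195.  409.4] z17: [ 430.5 -504.6   17. ] z34 [ 433.8 -507.    34. ]
turq [226 127  25  19 361] [237.7 135.6] z17: [420.9 119.1  17. ] z34 [424.4 103.8  34. ]
turq [ 456  370  104   50 2124] [524.5 402.2] z17: [ 990.6 -452.4   17. ] z34 [ 982.2 -455.9   34. ]
yel [323 147  27  21 444] [335.6 157. ] z17: [664.3  68.1  17. ] z34 [662.7  53.8  34. ]
red [281 321  18  17 219] [289.5 328.8] z17: [ 581.2 -355.4   17. ] z34 [ 581.3 -360.9   34. ]
top cam [ 472.39522606 -140.62566499 1052.3369995 ]
blue [317 164  33  32 822] [332.9 179.5] z17: [ 655. -284.   17.] z34 [ 652.  -281.6   34. ]
blue [223 226  22  22 388] [233.5 236.1] z17: [495.7 -19.9  17. ] z34 [495.3 -21.9  34. ]
blue [ 88 229  51  21 434] [116.3 238.5] z17: [481.8 292.1  17. ] z34 [481.7 284.9  34. ]
blue [408 242  29  28 227] [423.1 254.1] z17: [ 459.7 -526.9   17. ] z34 [ 459.9 -520.5   34. ]
turq [ 406    0  114  108 7144] [463.5  53.8] z17: [1018.5 -643.9   17. ] z34 [1009.5 -635.7   34. ]
turq [ 510    0   50   59 1498] [535.1  21.6] z17: [1117.7 -847.3   17. ] z34 [1107.1 -835.7   34. ]
turq [172 252  24  22 434] [183.3 262.4] z17: [422.8 110.8  17. ] z34 [423.6 106.6  34. ]
yel [203 161  24  23 436] [214.6 171.9] z17: [668.1  37.   17. ] z34 [664.9  34.1  34. ]
red [367 199  13  13 131] [373.2 204.9] z17: [ 588.4 -393.3   17. ] z34 [ 586.5 -389.2   34. ]
```

View pics/crops.png

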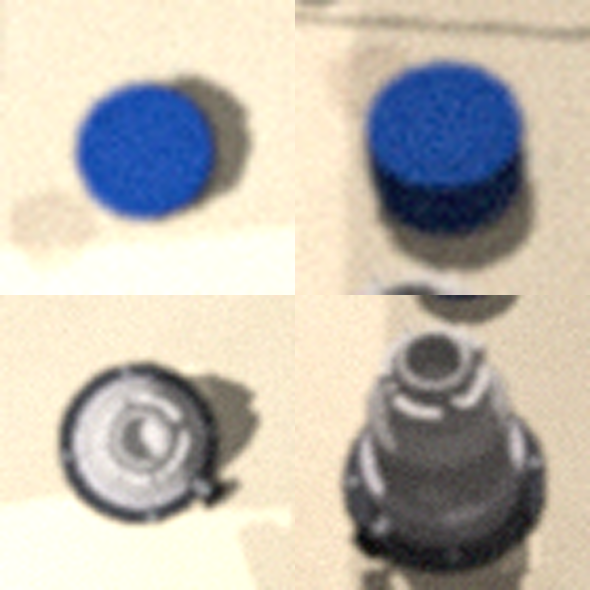

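```bash
python3 - <<'E'
from h import *
ims={n:cv2.imread(f"pics/{n}0.png")[:,:,::-1] for n in("scene","top")}
print("jar top",ray("top",(288.7,234.4),119),ray("scene",(256.7,211.7),119))
print("stand@0..",ray("top",(288.2,235.1),0),ray("top",(288.2,235.1),30))
for n,w in(("top",(209,211)),("scene",(237,158))):
    im=np.ascontiguousarray(ims[n][w[1]:w[1]+50,w[0]:w[0]+50]);hsv=cv2.cvtColor(im,cv2.COLOR_RGB2HSV)
    for v in(60,75,90,110,130):
        m=cv2.inRange(hsv,(105,130,v),(130,255,255))
        c=max(cv2.findContours(m,0,1)[0],key=cv2.contourArea)
        e=cv2.fitEllipse(c);p=np.array(e[0])+w
        print(n,v,e,p,ray(n,p,34).round(1))
# jar zoom
a=[]
for n,(u,v) in(("top",(289,235)),("scene",(257,214))):
    crop(n,ims[n],u,v,18,f"z_{n}",11);a.append(cv2.imread(f"pics/z_{n}.png"))
cv2.imwrite("pics/jz.png",np.hstack(a))
E
```

```text
jar top [ 500.60626129 -164.74618182  119.        ] [ 504.11009318 -165.87631712  119.        ]
stand@0.. [ 502.27120241 -166.50407721    0.        ] [ 501.41949874 -165.766336     30.        ]
top 60 ((24.459665298461914, 25.083663940429688), (20.912437438964844, 21.757301330566406), 79.77082824707031) [233.4596653  236.08366394] [495.3 -21.9  34. ]
top 75 ((24.317852020263672, 25.08292007446289), (20.891748428344727, 21.454471588134766), 73.12239837646484) [233.31785202 236.08292007] [495.3 -21.5  34. ]
top 90 ((23.903751373291016, 25.074386596679688), (20.433244705200195, 20.845651626586914), 34.85234451293945) [232.90375137 236.0743866 ] [495.3 -20.5  34. ]Traceback (most recent call last):
  File "<stdin>", line 10, in <module>
cv2.error: OpenCV(4.12.0) /io/opencv/modules/imgproc/src/shapedescr.cpp:361: error: (-201:Incorrect size of input array) There should be at least 5 points to fit the ellipse in function 'fitEllipseNoDirect'
```

```bash
python3 - <<'E'
from h import *
ims={n:cv2.imread(f"pics/{n}0.png")[:,:,::-1] for n in("scene","top")}
for n,w in(("scene",(237,158)),):
    im=np.ascontiguousarray(ims[n][w[1]:w[1]+50,w[0]:w[0]+50]);hsv=cv2.cvtColor(im,cv2.COLOR_RGB2HSV)
    for v in(45,60,75,90):
        m=cv2.inRange(hsv,(105,130,v),(130,255,255))
        c=max(cv2.findContours(m,0,1)[0],key=cv2.contourArea)
        e=cv2.fitEllipse(c);p=np.array(e[0])+w
        print(n,v,e,p,ray(n,p,34).round(1))
a=[]
for n,(u,v) in(("top",(289,235)),("scene",(257,214))):
    crop(n,ims[n],u,v,18,f"z_{n}",11);a.append(cv2.imread(f"pics/z_{n}.png"))
cv2.imwrite("pics/jz.png",np.hstack(a))
# dark stand ring in top
g=cv2.cvtColor(np.ascontiguousarray(ims["top"]),cv2.COLOR_RGB2GRAY)
m=(g[200:270,255:325]<90).astype(np.uint8);cv2.imwrite("pics/ringmask.png",cv2.resize(m*255,None,fx=6,fy=6,interpolation=0))
E
```

```text
scene 45 ((24.808563232421875, 21.421619415283203), (20.29509925842285, 24.931121826171875), 86.12613677978516) [261.80856323 179.42161942] [496.3 -24.6  34. ]
scene 60 ((24.835250854492188, 21.061443328857422), (19.57119369506836, 24.73381233215332), 87.8184585571289) [261.83525085 179.06144333] [496.3 -23.6  34. ]
scene 75 ((24.7940673828125, 20.759857177734375), (19.02379608154297, 24.31085968017578), 86.7518081665039) [261.79406738 178.75985718] [496.1 -22.7  34. ]
scene 90 ((23.61208152770996, 18.63698959350586), (13.291971206665039, 19.6481876373291), 72.32643127441406) [260.61208153 176.63698959] [492.8 -16.9  34. ]
```

View pics/jz.png

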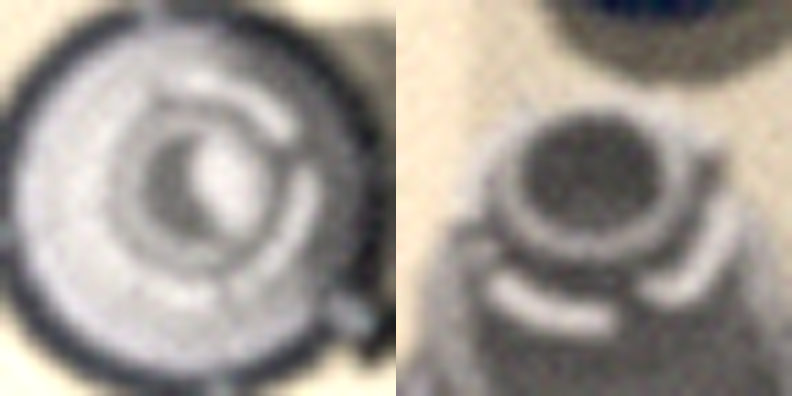

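View pics/ringmask.png

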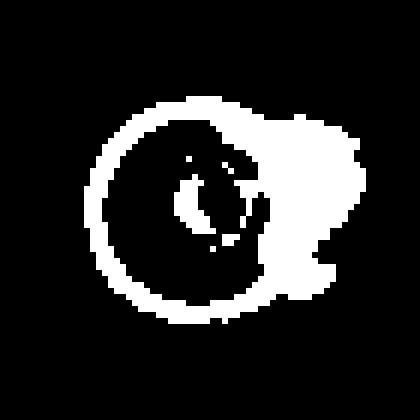

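```bash
python3 - <<'E'
from h import *
from scipy.spatial.transform import Rotation as R
s=observe();print(R.from_rotvec(s["tool_rot"]).as_matrix().round(3))
print("jar",ray("top",(289.1,233.5),119),ray("scene",(256.3,211.4),119))
print("bath edge",[ray("top",(181,v),215)[:2].round(0) for v in(140,215)],[ray("scene",p,0)[:2].round(0) for p in((275,130),(365,140))], ray("top",(115,248),150))
print("bath blue nose",ray("top",(137,240),100))
E
```

```text
[[-0.     0.938  0.347]
 [ 0.001  0.347 -0.938]
 [-1.     0.    -0.001]]
jar [ 502.79626875 -165.66358231  119.        ] [ 503.26828332 -165.25032546  119.        ]
bath edge [array([700.,  80.]), array([534.,  72.])] [array([510., 161.]), array([739., 144.])] [458.65649364 238.10211732 150.        ]
bath blue nose [478.67625973 206.4189103  100.        ]
```

Candidates: small blue cap, top (234,236) / scene (262,180); large blue lid, top (333,180); turquoise cap, top (183,262). The small blue one is meant; the crop shows a round, ribbed blue cap at about (495.7,-22). The white jar's neck is at about (503,-165.5); the two views agree to within 1 mm.

Call:
carry_out(
  hand=[0,0,0,0,0,0,0,0,0,0,0,0,0,0,0,0,0,0],
  dp=[
    [0.02,0.033,0.01],
    [0.04,0.065,0.02],
    [0.06,0.098,0.02],
    [0.08,0.13,0.02],
    [0.1,0.162,0.02],
    [0.12,0.195,0.02],
    [0.14,0.227,0.02],
    [0.16,0.26,0.02],
    [0.18,0.292,0.02],
    [0.2,0.324,0.02],
    [0.22,0.357,0.02],
    [0.24,0.389,0.02],
    [0.26,0.421,0.01],
    [0.28,0.454,0],
    [0.295,0.478,0],
    [0.3046,0.4937,0],
    [0.3046,0.4937,0],
    [0.3046,0.4937,0],
  ],
  twist=[7,14,21,28,35,42,49,56,63,70,77,84,90,95,100,100,100,100],
  grip_force=5,
)

```text
time: 1.6
tcp_pos: [495.5, -21.6, 205.0]
tool_rot: [-0.416, 1.532, 0.416]
ft_force: [-0.2, -0.3, -0.3]
finger_gap: 93.9
```

Call:
carry_out(
  hand=[0,0,0,0,0,0,0,0,0,0,0,120,120,120,120,120,120,120,120,120],
  dp=[
    [0,0,-0.03],
    [0,0,-0.06],
    [0,0,-0.09],
    [0,0,-0.12],
    [0,0,-0.14],
    [0,0,-0.16],
    [0,0,-0.175],
    [0,0,-0.185],
    [0,0,-0.193],
    [0,0,-0.193],
    [0,0,-0.193],
    [0,0,-0.193],
    [0,0,-0.193],
    [0,0,-0.193],
    [0,0,-0.193],
    [0,0,-0.193],
    [0,0,-0.193],
    [0,0,-0.193],
    [0,0,-0.193],
    [0,0,-0.193],
  ],
  twist=[0,0,0,0,0,0,0,0,0,0,0,0,0,0,0,0,0,0,0,0],
  grip_force=5,
)

```text
time: 3.27
tcp_pos: [495.8, -22.0, 12.6]
tool_rot: [-0.415, 1.53, 0.415]
ft_force: [-0.3, 1.0, 4.3]
finger_gap: 62.1
```

Call:
carry_out(
  hand=[20,20,20,20,20,20,20,20,20,20,20,20,120,120,120,120,120,120,120,120],
  dp=[
    [0,0,0],
    [0,0,0],
    [0,0,0],
    [0,0,0],
    [0,0,0],
    [0,0,0],
    [0,0,0],
    [0,0,0],
    [0,0,0],
    [0,0,0],
    [0,0,0],
    [0,0,0],
    [0,0,0],
    [0,0,0],
    [0,0,0],
    [0,0,0],
    [0,0,0],
    [0,0,0],
    [0,0,0],
    [0,0,0],
  ],
  twist=[0,0,0,-7,-14,-21,-28,-35,-42,-49,-56,-60,-60,-60,-60,-60,-60,-60,-60,-60],
)

```text
time: 4.93
tcp_pos: [495.6, -22.0, 12.4]
tool_rot: [0.406, 1.533, -0.406]
ft_force: [-1.1, 0.3, -0.9]
finger_gap: 62.1
```

```bash
python3 - <<'E'
from h import *
s=observe();print(s["tcp_pos"],s["ft_force"],s["finger_gap"],s["joints"])
for n in("scene","top"):
    im=viewer.capture(n);cv2.imwrite(f"pics/{n}1.png",im[:,:,::-1])
E
```

```text
[495.61840475 -22.04594096  12.39672036] [-1.07658249  0.25149835 -0.91694329] 62.13538486365434 [-1.18291161e-01  4.41111225e-01  1.83665284e+00 -5.99249047e-06
  8.63966334e-01  3.99341399e-01]
```

View pics/scene1.png

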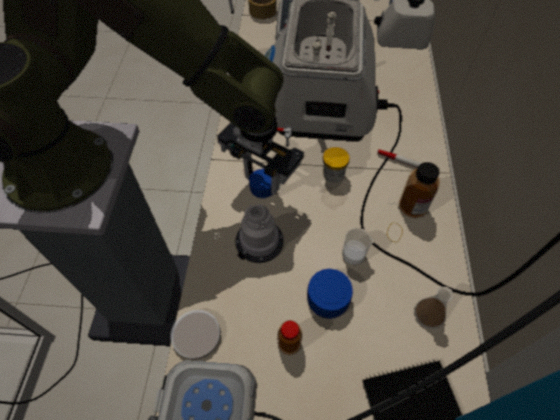

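Call:
carry_out(
  hand=[120,120,120,120,120,120,120,120,120,120,120,120,120,120,120,120,120,120,120,120],
  dp=[
    [0,0,0],
    [0,0,0],
    [0,0,0.005],
    [0,0,0.015],
    [0,0,0.03],
    [0,0,0.05],
    [0,0,0.07],
    [0,0,0.09],
    [0,0,0.11],
    [0,0,0.125],
    [0,-0.01,0.135],
    [0.001,-0.03,0.135],
    [0.002,-0.05,0.135],
    [0.003,-0.07,0.135],
    [0.005,-0.09,0.135],
    [0.006,-0.11,0.135],
    [0.0073,-0.13,0.135],
    [0.0073,-0.14,0.135],
    [0.0073,-0.1434,0.135],
    [0.0073,-0.1434,0.135],
  ],
  twist=[0,0,0,0,0,0,0,0,0,0,0,0,0,0,0,0,0,0,0,0],
  grip_force=12,
)

```text
time: 6.7
tcp_pos: [502.7, -165.9, 147.5]
tool_rot: [0.407, 1.533, -0.407]
ft_force: [-0.3, 0.2, -1.2]
finger_gap: 61.8
```

```bash
python3 - <<'E'
from h import *
s=observe();print(s["tcp_pos"],s["ft_force"],s["finger_gap"],s["joints"])
a=[]
for n,(u,v) in (("scene",(257,205)),("top",(289,234))):
    im=viewer.capture(n);cv2.imwrite(f"pics/{n}2.png",im[:,:,::-1])
    crop(n,im,u,v,40,"t",9);a.append(cv2.resize(cv2.imread("pics/t.png"),(400,400)))
cv2.imwrite("pics/over.png",np.hstack(a))
E
```

```text
[ 502.70117027 -165.90561791  147.46298533] [-0.27400458  0.23235284 -1.1631974 ] 61.81214392610574 [-3.88004370e-01  3.09914419e-01  1.64869888e+00  7.87385649e-05
  1.18323449e+00  1.30902340e-01]
```

View pics/over.png

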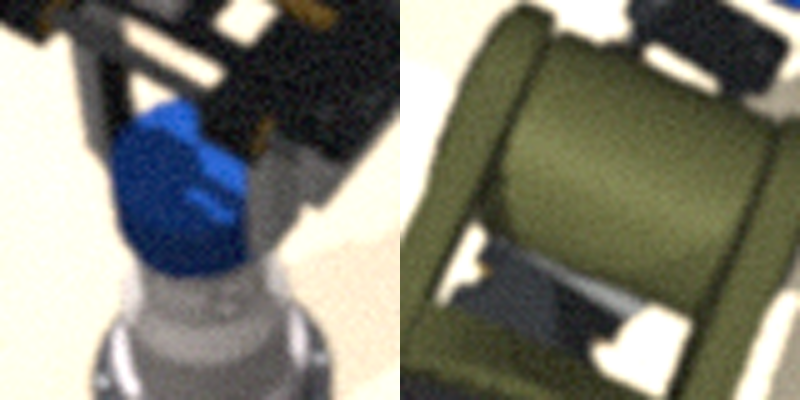

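Call:
carry_out(
  hand=[120,120,120,120,120,120,120,120],
  dp=[
    [0,0,-0.006],
    [0,0,-0.012],
    [0,0,-0.016],
    [0,0,-0.02],
    [0,0,-0.023],
    [0,0,-0.026],
    [0,0,-0.026],
    [0,0,-0.026],
  ],
  twist=[0,0,0,0,0,0,0,0],
)

```text
time: 7.47
tcp_pos: [502.9, -165.4, 121.4]
tool_rot: [0.406, 1.533, -0.406]
ft_force: [-0.2, -0.6, -0.3]
finger_gap: 62.3
```

Call:
carry_out(
  hand=[120,120,120,120],
  dp=[
    [0,0,-0.0007],
    [0,0,-0.0014],
    [0,0,-0.002],
    [0,0,-0.002],
  ],
  twist=[0,0,0,0],
)

```text
time: 7.8
tcp_pos: [503.0, -165.5, 119.4]
tool_rot: [0.406, 1.532, -0.406]
ft_force: [-0.5, 0.2, -0.3]
finger_gap: 62.1
```

Call:
carry_out(
  hand=[120,120,120,120],
  dp=[
    [0,0,-0.0007],
    [0,0,-0.0014],
    [0,0,-0.002],
    [0,0,-0.002],
  ],
  twist=[0,0,0,0],
)

```text
time: 8.13
tcp_pos: [502.9, -165.4, 117.3]
tool_rot: [0.406, 1.533, -0.406]
ft_force: [-0.2, 0.7, -0.5]
finger_gap: 62.0
```

Call:
carry_out(
  hand=[120,120,120,120],
  dp=[
    [0,0,-0.0005],
    [0,0,-0.001],
    [0,0,-0.001],
    [0,0,-0.001],
  ],
  twist=[0,0,0,0],
)

```text
time: 8.47
tcp_pos: [502.9, -165.4, 116.4]
tool_rot: [0.406, 1.533, -0.406]
ft_force: [-0.8, -0.4, -1.0]
finger_gap: 61.8
```

Call:
carry_out(
  hand=[120,120,120,120],
  dp=[
    [0,0,-0.0003],
    [0,0,-0.0006],
    [0,0,-0.0006],
    [0,0,-0.0006],
  ],
  twist=[0,0,0,0],
)

```text
time: 8.8
tcp_pos: [503.0, -165.4, 115.9]
tool_rot: [0.406, 1.532, -0.406]
ft_force: [0.3, -0.3, -0.5]
finger_gap: 62.1
```

Call:
carry_out(
  hand=[120,120,120,120],
  dp=[
    [0,0,-0.0003],
    [0,0,-0.0006],
    [0,0,-0.0006],
    [0,0,-0.0006],
  ],
  twist=[0,0,0,0],
)

```text
time: 9.13
tcp_pos: [503.0, -165.5, 115.6]
tool_rot: [0.406, 1.532, -0.406]
ft_force: [-2.1, 0.8, 5.2]
finger_gap: 62.3
```

Call:
carry_out(
  hand=[120,120,120,120],
  dp=[
    [0,0,-0.0003],
    [0,0,-0.0006],
    [0,0,-0.0006],
    [0,0,-0.0006],
  ],
  twist=[0,0,0,0],
)

```text
time: 9.47
tcp_pos: [503.1, -165.5, 115.4]
tool_rot: [0.406, 1.532, -0.406]
ft_force: [-4.1, 2.0, 9.9]
finger_gap: 61.8
```

Call:
carry_out(
  hand=[120,120,120,120],
  dp=[
    [-0.0002,0.0001,0.0003],
    [-0.0002,0.0001,0.0003],
    [-0.0002,0.0001,0.0003],
    [-0.0002,0.0001,0.0003],
  ],
  twist=[2,4,6,6],
  grip_force=10,
)

```text
time: 9.8
tcp_pos: [503.2, -165.5, 115.5]
tool_rot: [0.322, 1.545, -0.322]
ft_force: [-0.4, -0.1, 5.9]
finger_gap: 62.4
```

Call:
carry_out(
  hand=[120,120,120,120],
  dp=[
    [0,0,0],
    [0,0,0],
    [0,0,0],
    [0,0,0],
  ],
  twist=[2,4,6,6],
)

```text
time: 10.13
tcp_pos: [503.3, -165.5, 115.5]
tool_rot: [0.24, 1.556, -0.24]
ft_force: [-0.2, 0.1, 6.3]
finger_gap: 62.0
```

Call:
carry_out(
  hand=[120,120,120,120],
  dp=[
    [0,0,0],
    [0,0,0],
    [0,0,0],
    [0,0,0],
  ],
  twist=[2,4,6,6],
)

```text
time: 10.47
tcp_pos: [503.2, -165.5, 115.6]
tool_rot: [0.158, 1.564, -0.158]
ft_force: [-0.2, 1.1, 5.4]
finger_gap: 61.9
```

Call:
carry_out(
  hand=[120,120,120,120],
  dp=[
    [0,0,0],
    [0,0,0],
    [0,0,0],
    [0,0,0],
  ],
  twist=[2,4,6,6],
)

```text
time: 10.8
tcp_pos: [503.2, -165.5, 115.6]
tool_rot: [0.075, 1.568, -0.076]
ft_force: [-0.4, -0.4, 7.0]
finger_gap: 61.4
```

Call:
carry_out(
  hand=[120,120,120,120],
  dp=[
    [0,0,0],
    [0,0,0],
    [0,0,0],
    [0,0,0],
  ],
  twist=[2,4,6,6],
)

```text
time: 11.13
tcp_pos: [503.2, -165.5, 115.5]
tool_rot: [-0.007, 1.569, 0.006]
ft_force: [0.0, 0.4, 6.2]
finger_gap: 62.3
```

Call:
carry_out(
  hand=[120,120,120,120],
  dp=[
    [0,0,0],
    [0,0,0],
    [0,0,0],
    [0,0,0],
  ],
  twist=[2,4,6,6],
)

```text
time: 11.47
tcp_pos: [503.2, -165.5, 115.6]
tool_rot: [-0.089, 1.568, 0.088]
ft_force: [0.7, 0.2, 6.7]
finger_gap: 62.0
```

Call:
carry_out(
  hand=[120,120,120,120],
  dp=[
    [0,0,0],
    [0,0,0],
    [0,0,0],
    [0,0,0],
  ],
  twist=[2,4,6,6],
)

```text
time: 11.8
tcp_pos: [503.2, -165.5, 115.6]
tool_rot: [-0.171, 1.563, 0.17]
ft_force: [0.2, 0.2, 6.7]
finger_gap: 62.2
```

Call:
carry_out(
  hand=[120,120,120,120],
  dp=[
    [0,0,0],
    [0,0,0],
    [0,0,0],
    [0,0,0],
  ],
  twist=[2,4,6,6],
)

```text
time: 12.13
tcp_pos: [503.2, -165.5, 115.5]
tool_rot: [-0.253, 1.555, 0.252]
ft_force: [-0.5, -0.7, 6.2]
finger_gap: 61.5
```

Call:
carry_out(
  hand=[120,120,120,120],
  dp=[
    [0,0,0],
    [0,0,0],
    [0,0,0],
    [0,0,0],
  ],
  twist=[2,4,6,6],
)

```text
time: 12.47
tcp_pos: [503.0, -165.4, 115.1]
tool_rot: [-0.335, 1.544, 0.334]
ft_force: [0.1, 0.8, 2.6]
finger_gap: 61.9
```

Call:
carry_out(
  hand=[120,120,120,120],
  dp=[
    [0,0,0],
    [0,0,0],
    [0,0,0],
    [0,0,0],
  ],
  twist=[2,4,6,6],
)

```text
time: 12.8
tcp_pos: [502.6, -165.3, 114.7]
tool_rot: [-0.415, 1.531, 0.416]
ft_force: [-0.4, 0.5, -0.3]
finger_gap: 61.9
```

Call:
carry_out(
  hand=[120,120,120,120],
  dp=[
    [0,0,0],
    [0,0,0],
    [0,0,0],
    [0,0,0],
  ],
  twist=[2,4,6,6],
)

```text
time: 13.13
tcp_pos: [502.8, -165.4, 114.8]
tool_rot: [-0.496, 1.513, 0.496]
ft_force: [0.7, -0.4, -1.3]
finger_gap: 62.1
```

Call:
carry_out(
  hand=[120,120,120,120],
  dp=[
    [0,0,-0.0005],
    [0,0,-0.001],
    [0,0,-0.0015],
    [0,0,-0.0015],
  ],
  twist=[-1,-2,-2,-2],
)

```text
time: 13.47
tcp_pos: [502.7, -165.3, 113.2]
tool_rot: [-0.468, 1.52, 0.469]
ft_force: [0.4, 1.2, 0.1]
finger_gap: 61.9
```

```bash
python3 - <<'E'
from h import *
s=observe();print(s["tcp_pos"],s["ft_force"],s["torque"],s["finger_gap"],s["joints"])
E
```

```text
[ 502.6754051  -165.28449805  113.24869472] [0.37769869 1.15547825 0.07288574] [-0.04712637 -0.11534198 -0.00836988] 61.92794746376505 [-3.86885190e-01  3.49978800e-01  1.68208749e+00 -2.41133810e-05
  1.10986200e+00 -9.85003574e-01]
```

Free descent; it is in the gaps.

Call:
carry_out(
  hand=[120,120,120,120,120],
  dp=[
    [0,0,-0.0006],
    [0,0,-0.0012],
    [0,0,-0.0018],
    [0,0,-0.0024],
    [0,0,-0.0024],
  ],
  twist=[0,0,0,0,0],
)

```text
time: 13.88
tcp_pos: [502.7, -165.3, 110.9]
tool_rot: [-0.469, 1.52, 0.469]
ft_force: [0.1, 0.3, -0.0]
finger_gap: 61.8
```

Call:
carry_out(
  hand=[120,120,120,120,120],
  dp=[
    [0,0,-0.0006],
    [0,0,-0.0012],
    [0,0,-0.0018],
    [0,0,-0.0018],
    [0,0,-0.0018],
  ],
  twist=[0,0,0,0,0],
)

```text
time: 14.3
tcp_pos: [502.8, -165.3, 109.2]
tool_rot: [-0.469, 1.519, 0.469]
ft_force: [-0.3, 0.5, -0.6]
finger_gap: 62.2
```

Call:
carry_out(
  hand=[120,120,120,120],
  dp=[
    [0,0,-0.0005],
    [0,0,-0.001],
    [0,0,-0.0012],
    [0,0,-0.0012],
  ],
  twist=[0,0,0,0],
)

```text
time: 14.63
tcp_pos: [502.7, -165.3, 108.0]
tool_rot: [-0.469, 1.519, 0.469]
ft_force: [0.3, 0.9, -0.3]
finger_gap: 61.8
```

Call:
carry_out(
  hand=[120,120,120,120],
  dp=[
    [0,0,-0.0004],
    [0,0,-0.0008],
    [0,0,-0.0008],
    [0,0,-0.0008],
  ],
  twist=[0,0,0,0],
)

```text
time: 14.97
tcp_pos: [502.8, -165.3, 107.3]
tool_rot: [-0.469, 1.519, 0.469]
ft_force: [0.0, -0.3, 0.8]
finger_gap: 62.4
```

Call:
carry_out(
  hand=[120,120,120],
  dp=[
    [0,0,-0.0003],
    [0,0,-0.0004],
    [0,0,-0.0004],
  ],
  twist=[0,0,0],
)

```text
time: 15.22
tcp_pos: [502.9, -165.4, 107.1]
tool_rot: [-0.469, 1.519, 0.469]
ft_force: [-1.2, 0.5, 5.0]
finger_gap: 61.7
```

Call:
carry_out(
  hand=[120,120,120,120,120,120],
  dp=[
    [0,0,0],
    [0,0,-0.0001],
    [0,0,-0.0002],
    [0,0,-0.0003],
    [0,0,-0.0004],
    [0,0,-0.0004],
  ],
  twist=[-3,-6,-9,-12,-15,-15],
)

```text
time: 15.72
tcp_pos: [503.2, -165.5, 106.9]
tool_rot: [-0.262, 1.554, 0.261]
ft_force: [-0.3, -0.2, 4.5]
finger_gap: 62.0
```

Call:
carry_out(
  hand=[120,120,120,120,120,120],
  dp=[
    [0,0,-0.0001],
    [0,0,-0.0003],
    [0,0,-0.0004],
    [0,0,-0.0006],
    [0,0,-0.0007],
    [0,0,-0.0007],
  ],
  twist=[-3,-6,-9,-12,-15,-15],
)

```text
time: 16.22
tcp_pos: [503.1, -165.4, 106.1]
tool_rot: [-0.058, 1.569, 0.057]
ft_force: [0.6, -0.6, 5.3]
finger_gap: 62.0
```

Threading well.

Call:
carry_out(
  hand=[120,120,120,120,120,120],
  dp=[
    [0,0,-0.0001],
    [0,0,-0.0003],
    [0,0,-0.0004],
    [0,0,-0.0006],
    [0,0,-0.0007],
    [0,0,-0.0007],
  ],
  twist=[-3,-6,-9,-12,-15,-15],
)

```text
time: 16.72
tcp_pos: [503.0, -165.4, 105.2]
tool_rot: [0.147, 1.565, -0.147]
ft_force: [0.6, 0.0, 3.7]
finger_gap: 62.0
```

Call:
carry_out(
  hand=[120,120,120,120,120,120],
  dp=[
    [0,0,-0.0001],
    [0,0,-0.0003],
    [0,0,-0.0004],
    [0,0,-0.0006],
    [0,0,-0.0007],
    [0,0,-0.0007],
  ],
  twist=[-3,-6,-9,-12,-15,-15],
)

```text
time: 17.22
tcp_pos: [502.8, -165.3, 104.4]
tool_rot: [0.351, 1.542, -0.351]
ft_force: [-0.3, -0.5, 3.2]
finger_gap: 61.7
```

Call:
carry_out(
  hand=[120,120,120,120,120,120],
  dp=[
    [0,0,-0.0001],
    [0,0,-0.0002],
    [0,0,-0.0004],
    [0,0,-0.0005],
    [0,0,-0.0006],
    [0,0,-0.0006],
  ],
  twist=[-2,-5,-7,-10,-12,-12],
)

```text
time: 17.72
tcp_pos: [502.8, -165.4, 103.8]
tool_rot: [0.513, 1.509, -0.513]
ft_force: [-0.0, -0.2, 3.7]
finger_gap: 61.7
```

```bash
python3 - <<'E'
from h import *
s=observe();print(s["tcp_pos"],s["ft_force"],s["torque"],s["finger_gap"],s["joints"],s["joint_torque"][5])
E
```

```text
[ 502.80408626 -165.36484344  103.76395693] [-0.03420227 -0.19418513  3.67192994] [-0.04023361 -0.03989719 -0.07538185] 61.698168937859734 [-3.86941295e-01  3.62207686e-01  1.69005300e+00 -8.64809916e-06
  1.08920594e+00  2.68545205e-01] 0.8459991775453091
```

Call:
carry_out(
  hand=[120,120,120,120],
  dp=[
    [0,0,-0.0001],
    [0,0,-0.0002],
    [0,0,-0.0002],
    [0,0,-0.0002],
  ],
  twist=[-2,-4,-4,-4],
)

```text
time: 18.05
tcp_pos: [502.8, -165.4, 103.5]
tool_rot: [0.566, 1.496, -0.566]
ft_force: [0.0, -0.4, 2.8]
finger_gap: 62.1
```

```bash
python3 - <<'E'
from h import *
s=observe();print(s["tcp_pos"],s["ft_force"],s["torque"])
E
```

```text
[ 502.76347993 -165.36192719  103.54328732] [ 0.03408142 -0.37683282  2.8399415 ] [-0.03465784 -0.03475731 -0.02588939]
```

Call:
carry_out(
  hand=[120,120,120,120],
  dp=[
    [0,0,-0.0001],
    [0,0,-0.0002],
    [0,0,-0.0002],
    [0,0,-0.0002],
  ],
  twist=[-2,-4,-4,-4],
)

```text
time: 18.38
tcp_pos: [502.8, -165.4, 103.4]
tool_rot: [0.62, 1.48, -0.621]
ft_force: [1.3, -0.2, 3.8]
finger_gap: 62.2
```

```bash
python3 - <<'E'
from h import *
s=observe();print(s["tcp_pos"],s["ft_force"],s["torque"])
E
```

```text
[ 502.84271503 -165.41132254  103.38778576] [ 1.26760297 -0.16415069  3.75526676] [-0.18461312 -0.17571151  0.30466238]
```

Call:
carry_out(
  hand=[120,120,0,0,0,0,0,0,0,0,0,0,0,0,0,0,0,0],
  dp=[
    [0,0,0.0002],
    [0,0,0.0003],
    [0,0,0.0003],
    [0,0,0.0003],
    [0,0,0.0003],
    [0,0,0.0003],
    [0,0,0.0003],
    [0,0,0.003],
    [0,0,0.01],
    [0,0,0.02],
    [0,0,0.04],
    [0,0,0.06],
    [0,0,0.08],
    [0,0,0.1],
    [-0.03,-0.04,0.1],
    [-0.06,-0.08,0.1],
    [-0.09,-0.12,0.1],
    [-0.1,-0.14,0.1],
  ],
  twist=[1,1,1,1,1,1,1,1,1,1,1,1,1,1,1,1,1,1],
)

```text
time: 19.88
tcp_pos: [404.3, -301.7, 204.8]
tool_rot: [0.608, 1.482, -0.609]
ft_force: [0.9, -0.0, -0.2]
finger_gap: 93.8
```

```bash
python3 - <<'E'
from h import *
s=observe();print(s["tcp_pos"],s["ft_force"],s["finger_gap"])
a=[]
for n,(u,v) in (("scene",(257,215)),("top",(289,234))):
    im=viewer.capture(n);cv2.imwrite(f"pics/{n}3.png",im[:,:,::-1])
    crop(n,im,u,v,40,"t",9);a.append(cv2.resize(cv2.imread("pics/t.png"),(400,400)))
    w=np.ascontiguousarray(im[v-40:v+40,u-40:u+40]);hsv=cv2.cvtColor(w,cv2.COLOR_RGB2HSV)
    for t in(60,75):
        m=cv2.inRange(hsv,(105,130,t),(130,255,255));c=cv2.findContours(m,0,1)[0]
        if not c: continue
        e=cv2.fitEllipse(max(c,key=cv2.contourArea));p=np.array(e[0])+(u-40,v-40)
        print(n,t,e[1],p,ray(n,p,125.3).round(1), "pred",proj(n,(502.9,-165.4,125.3)))
cv2.imwrite("pics/end.png",np.hstack(a))
E
```

```text
[ 404.32631701 -301.65839723  204.7609228 ] [ 0.93863469 -0.01271266 -0.17114114] 93.84762435754081
scene 60 (25.26398277282715, 29.56964874267578) [256.33182907 211.00701904] [ 504.  -168.4  125.3] pred [255.93653615 209.67291073]
scene 75 (24.687776565551758, 29.431373596191406) [256.28517532 210.73222733] [ 503.8 -167.8  125.3] pred [255.93653615 209.67291073]
top 60 (23.411561965942383, 23.694734573364258) [288.8861084  233.44747162] [ 502.7 -165.   125.3] pred [289.0633028  233.36999392]
top 75 (23.411561965942383, 23.694734573364258) [288.8861084  233.44747162] [ 502.7 -165.   125.3] pred [289.0633028  233.36999392]
```

View pics/end.png

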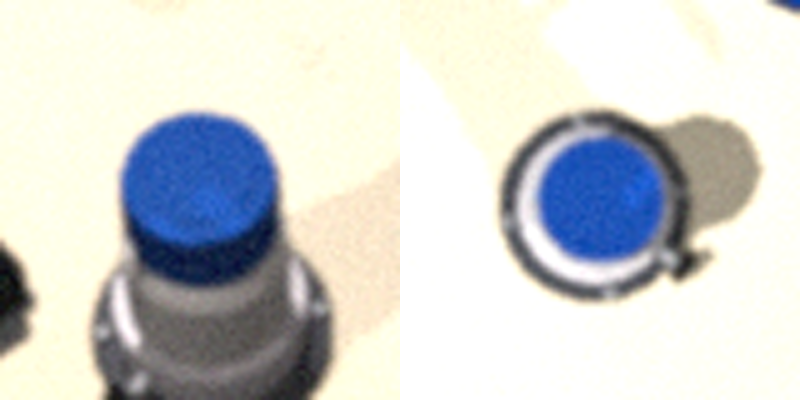

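View pics/scene3.png

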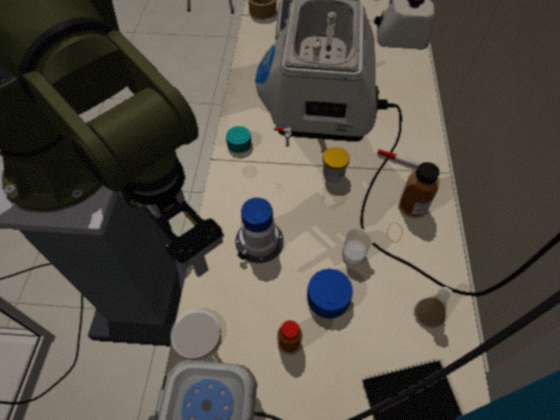

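```bash
python3 -c "
from bench import order
print(order.sign_off())"
```

```text
the job is handed in; nothing more can be done
None
```

The small blue cap is screwed onto the white jar, and I handed the job in at about 20 s; no verdict is reported. I turned the cap about 66° anticlockwise on top of the threads until the pressure vanished. It then sank freely about 8.5 mm into the gaps. I screwed it about 80° clockwise until the turning moment jumped to 0.30 N m, the hard stop, then let go and moved the arm clear.

**Last checks**
- **Height:** at the stop the tool height put the cap about 0.1 mm below the home point, within the allowed range. This rests on the given contact height when the pins touched the threads.
- **Position and tilt:** the top view puts the cap within 0.5 mm of the neck axis, and it looks level. The scene-view fit was about 2.5–3 mm off, probably because its mask takes in part of the cap's side wall.
- **Forces:** the highest upward force I read was about 10 N. I read it only at the end of each move, so any brief peak between readings would not show.
- **Bystanders:** they look unmoved in the final scene picture. I compared them by eye and did not measure them.

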